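# Rock the pendulum angle gauge on the sprung stud to its index mark and hold

### The arm

A 6-joint arm with a two-finger parallel gripper is mounted at the origin on a cart in front of the work surface, level with it; the furniture and walls round the work are solid. World frame = base frame: x ahead of the robot, y to its left, z up, the work surface at z = 0. Lengths are in m, angles in rad, forces in N, time in s.
With the tool pointing down it reaches from about 0.35 to 0.775 m from the base axis. Payload 7.3 kg.
Tool frame: the origin (TCP) lies at the very end of the fingers, on their centre line; the grasp point (between the pads) lies 19 mm behind it; z points along the fingers, y is the line along which they close (so a half turn about z gives the same grasp; the last joint's range is limited). The gripper opens to 92 mm and grips with 3 to 60 N. Pads are 19 mm wide; open, the fingers measure 130 mm over their backs; the gripper's body (75 mm by 190 mm) begins 47 mm behind the grasp point.
Start: joints at [1.079, 0.342, 1.524, -0, 1.275, -0.146], TCP at [0.178, 0.494, 0.227] pointing down, gripper open.
Joint ranges: [-2.53, 2.53], [-0.77, 2.02], [0.04, 2.7], [-1, 4.14], [0.28, 2.66], [-3.11, 3.11]. Speed limits (rad/s): [2.57, 2.57, 3.14, 3.14, 3.14, 3.14].

### API

Orientations are given as [roll, pitch, yaw] about the fixed x, y, z axes, in that order (R = Rz(yaw) Ry(pitch) Rx(roll)).
In Python, from cell import robot, read_camera, get_calibration gives the robot as it stands. The module is installed in compiled form; this text tells all that it offers.
- The arm moves only by the tool send_rows, never from a script. Its argument "plan" is a list of rows, each a list of 2 entries, a list of its own where there are three numbers: the shift along the tool's x, y, z as a fraction of full scale, then the turn, a rotation vector about the tool's x, y, z as a fraction of full scale. A call has exactly 10 rows; each row shifts and turns the commanded pose from where the row before left it, along the tool's axes as they then stand; what a row does not reach is not made up. Full scale, the value 1, is 0.025 m for a shift and 90 degrees for a turn. A row lasts 1/8 s, in which the tool goes at most 62.5 mm and 10.7 degrees, less where a joint would pass 70% of its speed; a pose out of reach is approached as far as the arm can. A call with a number of a shift or a turn outside -1 to 1 is refused whole. A call with a gripper value outside its range is refused whole. "gripper" is the opening, from -1 (shut) to 1 (fully open), so that 0 is half open, set as the call begins (left out, the last holds). The fingers move at their own pace and stop on an object; "force" is the grip in N (left out, the last holds). Time passes only in rows, so rows that do not move let the fingers close, or fill a call up. It gives the time, the measured TCP pose, the force, the opening and the grip force at its end, in the units of the state.
- robot.observe(): the state, without advancing time (a new reading comes with each control period).
- read_camera(name): name is "scene" or "top" or "wrist"; returns (picture, depth): 384x512x3 uint8, blue, green, red; 384x512 float32, m along the optical axis (not along the pixel's ray), 0 where there is no reading.
- get_calibration(name): a dict with "intrinsics" (3x3 intrinsics, pixels), "rvec" (rotation vector, rad) and "tvec" (3), from world to camera coordinates, as OpenCV has them. Camera axes: x right, y down, z forward; pixel columns grow to the right and rows downward; lengths in m; the calibration is good to about 2 mm. A picture is of the moment at which its call begins: read the wrist's pose just before it. get_calibration takes no time and is no camera call; for the wrist camera it gives the pose at the moment of the call.
- robot.hand_in(): hands the job in; it is judged then, once.
The state is a dict: "time": time; "qpos": joint angles; "qvel": joint speeds; "joint_efforts": joint torques, N m; "tool_pos": TCP position; "tool_rot": TCP orientation; "contact_force": force on the tool from outside, world axes, zero at the start; "torque": the same for the moment, N m; "opening": finger opening in m; "grip_force": force on a finger pad.
Only numpy, scipy, OpenCV 4.12 (cv2) and the standard library are available. Lean on these libraries where they do the work, as an engineer would, in place of code of your own. Each camera call takes 0.05 s, during which the arm holds its last target. There are 200 camera calls.

### The job

Check the pendulum angle gauge on the test stud: pick it up by the grip post on its top, and set its foot upright on the stud's two uneven ridges, centred and square to the stud, keeping it there for a moment. Then, pressing gently, rock the gauge sideways on the ridges until its freely swinging pointer settles on the small index tab at the dial's edge, and finish while still holding it there, steady. Leave the vials and the marker pen alone.

Things in the scene. Friction and masses are not known exactly. Their poses are not given: they have to be found in the camera images.
- gauge: Loose pendulum angle gauge, about 0.36 kg, 183 mm tall: aluminium foot bar 44 x 110 x 14 mm (x, y, z), on it an upright dial, 112 mm diameter, white face to the gauge's -x, on top a black grip post. Origin: centre of the foot's flat underside. x runs through the dial from face to back, y along the foot, z up. Stands on the worktop at the start, dial roughly to the robot.
- gauge_grip (a point): Centre of the gauge's grip post, where to grasp it: the post is 28 mm thick (gauge x) and 30 mm wide (gauge y), with flat sides, and runs from 141 to 183 mm above the underside; this point lies 162 mm above the underside, on the gauge's mid-axis. The dial's top is 134 mm, the shoulder under the post 141 mm, above the underside.
- gauge_foot (a point): Centre of the flat underside of the gauge's foot (same point as the gauge's origin).
- pointer (a joint): Pointer hanging from a pivot at the centre of the dial, 78 mm above the underside, 50 mm long; it swings freely about the gauge's x axis under gravity and comes to rest hanging plumb about a second after the gauge is still. Reads 0 when it lies along the gauge's -z, and grows as its tip moves to the gauge's +y; it rises by as much as the gauge's top leans to the gauge's +y.
- pointer_tip (a point): Tip of the pointer, 50 mm from the pivot.
- index_tab (a joint): Index tab, an 8 mm wide dark steel tab at the lower edge of the dial that marks the wanted angle. Same zero and sense as the pointer. It is set somewhere between 0.22 and 0.42 rad (on the gauge's +y side), and stays there by stiff friction. The pointer is on the mark when both joints read the same.
- index_mark (a point): Point on the index tab in line with its middle, 50 mm from the dial's pivot; the pointer's tip comes to this point when it is on the mark.
- stud: Fixed test stud. Origin: centre of the underside of its dark steel base plate (100 x 90 mm), on the worktop. Its sprung head (54 x 46 mm) carries two round steel bars as ridges, 12 mm diameter, 54 mm long along the stud's x. With the head up: taller ridge at y = -11 mm, axis 55 mm high (top 61), lower ridge at y = +11 mm, axis 53 mm high (top 59). Gauge x belongs along stud x.
- stud_head (a joint): Depth in m by which the sprung head is pressed down: 0 free, 0.007 at the stop. It starts to yield at about 2 N and takes 1.5 N more for each mm.
- stud_top (a point): Point midway between the two ridges, 59 mm above the worktop; it does not move with the head. Resting on both ridges, gauge x along stud x, the gauge leans 0.09 rad with its top to the stud's +y; leaning more, its foot bears on the lower ridge alone.
- vial_a: Small brown glass vial, 24 mm diameter, 54 mm tall, standing on the worktop; origin at its underside. Leave alone.
- vial_b: The other brown vial, same size. Leave alone.
- marker: Black marker pen, 138 mm long, lying on the worktop. Leave alone.
Not all that is in view belongs to the job. Leave any pink or purple look-alike of the gauge alone.

How it is judged:
By the outcome, as a careful person would: the job done as asked, in the order asked, and still so for the second after the job is handed in, while the arm keeps its last pose, push and grip.
It also fails if it takes over 43 s, if anything falls off the work surface, if the arm or the gripper's body presses on something with over 40 N, if the wrist force passes 120 N, or if a joint passes its speed limit or range.

## Working session

There is one attempt and no reset: what is moved stays moved. The work goes in short steps, Python scripts to look and compute and a tool call to move; the robot and the scene stay as the last step left them, time stands still between calls to the robot, and variables do not carry over. Pictures are saved under pics/ and viewed, at most 10 in all, crops included, and the job is handed in when it is done.

Besides the shell and the picture viewer there is one more tool, called after "Call:" as name(argument=value, ...) on one line, values as JSON. send_rows: Moves the arm, as the interface text tells. Shift numbers are shares of 0.025 m and turn numbers shares of 90 degrees, none past 1 either way. Its arguments: {"type":"object","properties":{"plan":{"type":"array"},"gripper":{"type":"number"},"force":{"type":"number"}},"required":["plan"]}

```bash
mkdir -p pics; cat > h.py <<'E'
import numpy as np, cv2
from scipy.spatial.transform import Rotation as R
from cell import robot, read_camera, get_calibration
def cal(n):
    c=get_calibration(n); K=np.array(c["intrinsics"],float); Rm=cv2.Rodrigues(np.array(c["rvec"],float))[0]; t=np.array(c["tvec"],float).ravel()
    return K,Rm,t
def ray(c,u,v):
    K,Rm,t=c; d=Rm.T@np.linalg.inv(K)@np.array([u,v,1.]); return -Rm.T@t,d
def plane(c,u,v,z):
    o,d=ray(c,u,v); return o+d*(z-o[2])/d[2]
def cloud(c,dep):
    K,Rm,t=c; v,u=np.indices(dep.shape); p=np.stack([(u-K[0,2])/K[0,0]*dep,(v-K[1,2])/K[1,1]*dep,dep],-1)
    return (p-t)@Rm
def proj(c,p):
    K,Rm,t=c; q=K@(Rm@np.asarray(p,float)+t); return q[:2]/q[2]
E
python3 - <<'E'
from h import *
s=robot.observe(); print({k:np.round(v,3) for k,v in s.items()})
ims=[]
for n in("scene","top"):
    c=cal(n); im,d=read_camera(n); np.savez(f"{n}.npz",im=im,d=d)
    cv2.imwrite(f"pics/{n}0.png",im); K,Rm,t=c; print(n,-Rm.T@t,Rm[2],K[0,0])
E
```

```text
{'time': np.float64(0.0), 'qpos': array([ 1.079,  0.343,  1.525,  0.   ,  1.275, -0.146]), 'qvel': array([ 0.   , -0.002, -0.002,  0.   ,  0.002,  0.002]), 'joint_efforts': array([ 1.0000e-03, -4.3124e+01, -2.4422e+01,  7.2000e-02,  5.6000e-02,
       -0.0000e+00]), 'tool_pos': array([0.178, 0.494, 0.226]), 'tool_rot': array([-3.14 , -0.   ,  2.796]), 'contact_force': array([ 0.108, -0.047, -0.646]), 'torque': array([ 0.04 , -0.051, -0.021]), 'grip_force': np.float64(0.0), 'opening': np.float64(0.092)}
scene [-0.29113422 -0.69587657  0.8405831 ] [ 0.64149706  0.5181179  -0.56571668] 424.1909757050272
top [ 0.34086257 -0.06101444  0.95589634] [ 0.22658181  0.01688738 -0.97384573] 364.051441166648
```

View pics/scene0.png

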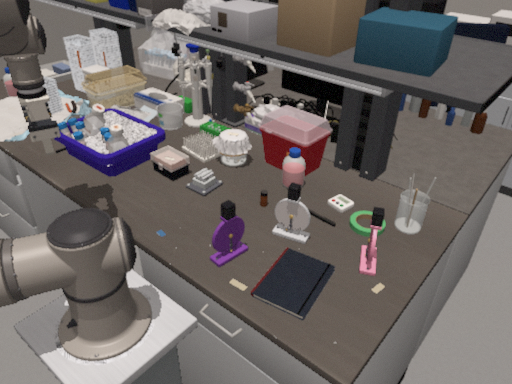

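View pics/top0.png

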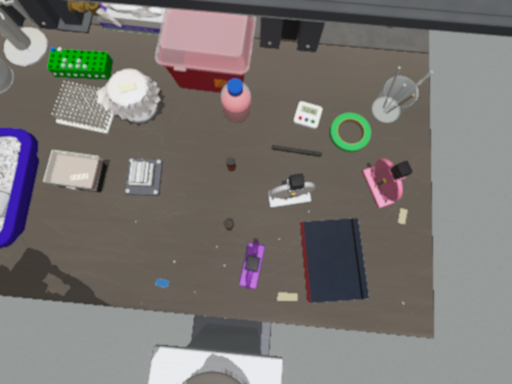

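Scene view: the white-faced gauge stands at about (292,215) and the stud at (205,181). In the top view the gauge foot is at (290,198), its post at (297,181), and the stud at (144,177). The purple and pink ones are look-alikes.

```bash
python3 - <<'E'
from h import *
for n,gb,sb in(("top",(262,168,322,212),(118,152,168,202)),("scene",(268,180,316,246),(182,165,226,196))):
    f=np.load(n+".npz"); c=cal(n); P=cloud(c,f["d"]); im=f["im"]
    for nm,b in(("gauge",gb),("stud",sb)):
        q=P[b[1]:b[3],b[0]:b[2]].reshape(-1,3); col=im[b[1]:b[3],b[0]:b[2]].reshape(-1,3).astype(int)
        for lo,hi in ([(.145,.2),(.02,.13),(.006,.018)] if nm=="gauge" else [(.006,.02),(.02,.045),(.045,.056),(.056,.07)]):
            m=(q[:,2]>lo)&(q[:,2]<hi)
            if m.sum()<5: print(n,nm,lo,m.sum());continue
            r=cv2.minAreaRect((q[m,:2]*1000).astype(np.float32)); print(n,nm,lo,hi,m.sum(),np.round(r[0],1),np.round(r[1],1),round(r[2],1),"zmax",q[m,2].max().round(4),"mean",q[m].mean(0).round(3))
def crop(n,b,k): 
    im=np.load(n+".npz")["im"][b[1]:b[3],b[0]:b[2]]; return cv2.resize(im,(395,395),interpolation=cv2.INTER_CUBIC)
cv2.imwrite("pics/c1.png",np.hstack([crop("top",(115,150,170,205),7),crop("top",(262,160,322,220),7)]))
E
```

```text
top gauge 0.145 0.2 234 [ 550.9 -144. ] [28.9 30.4] 14.0 zmax 0.1852 mean [ 0.548 -0.143  0.176]
top gauge 0.02 0.13 377 [ 547.5 -144.5] [ 16.4 108.9] 13.2 zmax 0.1295 mean [ 0.546 -0.14   0.085]
top gauge 0.006 0.018 331 [ 549.5 -144. ] [ 43.4 109.4] 12.6 zmax 0.0179 mean [ 0.539 -0.143  0.012]
top stud 0.006 0.02 604 [568. 250.] [100.4  90.4] 3.8 zmax 0.02 mean [0.561 0.242 0.01 ]
top stud 0.02 0.045 192 [567.4 250.5] [58.2 61.4] 2.5 zmax 0.0449 mean [0.558 0.235 0.033]
top stud 0.045 0.056 236 [568.7 250.3] [54.3 46.7] 3.3 zmax 0.056 mean [0.567 0.249 0.053]
top stud 0.056 0.07 145 [568.3 248.9] [51.5 36.5] 2.0 zmax 0.063 mean [0.568 0.248 0.058]
scene gauge 0.145 0.2 196 [ 550.6 -146.7] [31.3 31.9] 18.2 zmax 0.1868 mean [ 0.546 -0.15   0.169]
scene gauge 0.02 0.13 946 [650.4 -70.4] [304.9 102.6] 37.8 zmax 0.1296 mean [ 0.565 -0.138  0.076]
scene gauge 0.006 0.018 357 [653.5 -77.6] [363.7 151.7] 33.4 zmax 0.0179 mean [ 0.572 -0.138  0.013]
scene stud 0.006 0.02 259 [571.4 280.3] [107.2 160.9] 2.2 zmax 0.02 mean [0.556 0.242 0.012]
scene stud 0.02 0.045 194 [567.1 286.6] [ 64.9 144.7] 3.6 zmax 0.0435 mean [0.563 0.255 0.032]
scene stud 0.045 0.056 82 [568.4 288. ] [ 55.9 128. ] 2.6 zmax 0.056 mean [0.564 0.243 0.052]
scene stud 0.056 0.07 66 [570. 246.] [55.4 42.6] 3.4 zmax 0.0639 mean [0.57  0.244 0.059]
```

View pics/c1.png

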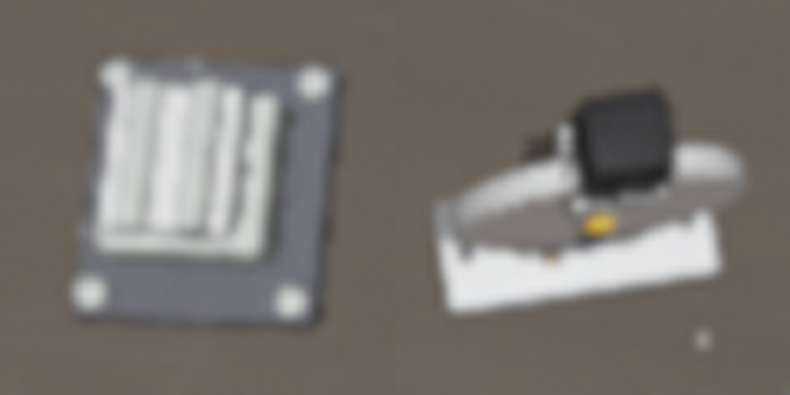

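The rects confirm the sizes given: foot 43x109 mm, post top about 0.184, base plate 100x90 mm. Next: which ridge is taller, and where the wrist camera sits.

```bash
python3 - <<'E'
from h import *
a=np.radians(3.3); C=np.array([.568,.250])
for n in("top","scene"):
    f=np.load(n+".npz"); P=cloud(cal(n),f["d"]).reshape(-1,3); d=P[:,:2]-C
    x=d@[np.cos(a),np.sin(a)]; y=d@[-np.sin(a),np.cos(a)]
    m0=(abs(x)<.045)&(P[:,2]<.009)&(P[:,2]>.002)&(abs(y)<.043); print("plate z",P[m0,2].mean() if m0.any() else 0)
    for k in np.arange(-24,25,3):
        m=(abs(x)<.022)&(abs(y*1000-k)<1.5)&(P[:,2]>.03)
        if m.any(): print(n,k,m.sum(),(P[m,2].mean()*1000).round(1))
s=robot.observe(); T=R.from_euler("xyz",s["tool_rot"]); K,Rm,t=cal("wrist")
print("cam in tool",T.inv().apply(-Rm.T@t-s["tool_pos"]),"axis",T.inv().apply(Rm[2]),"right",T.inv().apply(Rm[0]),K[0,0])
E
```

```text
plate z 0.007677713215778148
top -24 25 39.3
top -21 45 44.2
top -18 17 52.9
top -15 31 56.6
top -12 21 59.4
top -9 17 58.9
top -6 12 57.7
top -3 18 53.0
top 0 15 53.5
top 3 23 53.1
top 6 26 54.4
top 9 22 57.0
top 12 17 57.1
top 15 15 56.6
top 18 15 54.0
top 21 18 52.7
top 24 3 51.4
plate z 0.007537911079685489
scene -24 27 47.1
scene -21 12 48.2
scene -18 17 47.6
scene -15 13 54.0
scene -12 11 53.4
scene -9 6 50.8
scene -6 2 47.2
scene -3 3 53.4
scene 0 5 50.4
scene 3 20 53.0
scene 6 8 54.7
scene 9 8 53.2
scene 12 7 50.9
scene 15 2 44.6
scene 18 4 50.8
scene 21 3 47.6
scene 24 1 35.4
cam in tool [ 0.08486955  0.00045847 -0.15731279] axis [-3.11418092e-01 -4.87925018e-05  9.50272997e-01] right [6.23758425e-04 9.99999773e-01 2.55760345e-04] 283.0016631167906
```

Call:
send_rows(plan=[[[-0.9, -0.75, -0.85], [0, 0, 0]], [[-0.9, -0.75, -0.85], [0, 0, 0]], [[-0.9, -0.75, -0.85], [0, 0, 0]], [[-0.9, -0.75, -0.85], [0, 0, 0]], [[-0.9, -0.75, 0], [0, 0, 0]], [[-0.9, -0.75, 0], [0, 0, 0]], [[-0.9, -0.75, 0], [0, 0, 0]], [[-0.9, -0.75, 0], [0, 0, 0]], [[-0.9, -0.75, 0], [0, 0, 0]], [[-0.9, -0.75, 0], [0, 0, 0]]], gripper=1)

```text
time: 1.35
tool_pos: [0.3263, 0.2403, 0.3115]
tool_rot: [-3.141, -0.0, 2.796]
contact_force: [0.6, 0.4, -1.1]
opening: 0.0915
grip_force: 0.0
```

Call:
send_rows(plan=[[[-0.9, -0.75, 0], [0, 0, 0]], [[-0.9, -0.75, 0], [0, 0, 0]], [[-0.9, -0.75, 0], [0, 0, 0]], [[-0.9, -0.75, 0], [0, 0, 0]], [[-0.9, -0.75, 0], [0, 0, 0]], [[-0.9, -0.75, 0], [0, 0, 0]], [[-0.9, -0.75, 0], [0, 0, 0]], [[-0.9, -0.75, 0], [0, 0, 0]], [[-0.9, -0.75, 0], [0, 0, 0]], [[-0.9, -0.75, 0], [0, 0, 0]]])

```text
time: 2.6
tool_pos: [0.4744, -0.0122, 0.3114]
tool_rot: [3.142, -0.001, 2.796]
contact_force: [0.4, -0.2, -0.7]
opening: 0.0923
grip_force: 0.0
```

Call:
send_rows(plan=[[[-0.9, -0.75, 0], [0, 0, 0]], [[-0.9, -0.75, 0], [0, 0, 0]], [[-0.9, -0.75, 0], [0, 0, 0]], [[-0.9, -0.75, 0], [0, 0, 0]], [[-0.9, -0.75, 0], [0, 0, 0]], [[0, 0, 0], [0, 0, -0.092]], [[0, 0, 0], [0, 0, -0.092]], [[0, 0, 0], [0, 0, -0.092]], [[0, 0, 0], [0, 0, -0.092]], [[0, 0, 0], [0, 0, 0]]])

```text
time: 3.85
tool_pos: [0.5481, -0.1377, 0.3113]
tool_rot: [3.141, -0.001, -2.911]
contact_force: [-0.5, 0.3, -0.6]
opening: 0.0918
grip_force: 0.0
```

```bash
cat >> h.py <<'E'
def togo(p,yaw,lean=0,g=None):
    """tool-frame shift (units of 25mm) and rotvec (units of 90deg) to pose: tool down, gauge yaw, lean (top to gauge +y)"""
    s=robot.observe(); T=R.from_euler("xyz",s["tool_rot"])
    W=R.from_euler("z",yaw)*R.from_euler("x",-lean)*R.from_euler("xyz",[np.pi,0,np.pi])
    print("t",s["time"],"tcp",np.round(s["tool_pos"],4),"F",np.round(s["contact_force"],2),"open",s["opening"])
    print("shift/25mm",np.round(T.inv().apply(np.array(p)-s["tool_pos"])/.025,3),"turn/90",np.round((T.inv()*W).as_rotvec()/(np.pi/2),4))
E
python3 - <<'E'
from h import *
togo([.550,-.144,.143],np.radians(13.2))
c=cal("wrist"); im,d=read_camera("wrist"); np.savez("w1.npz",im=im,d=d); cv2.imwrite("pics/w1.png",im)
P=cloud(c,d); 
q=P.reshape(-1,3)
for lo,hi in((.145,.2),(.178,.19),(.006,.018)):
    m=(q[:,2]>lo)&(q[:,2]<hi)&(np.hypot(q[:,0]-.55,q[:,1]+.144)<.075)
    if m.sum()>4:
        r=cv2.minAreaRect((q[m,:2]*1000).astype(np.float32)); print(lo,hi,m.sum(),np.round(r[0],1),np.round(r[1],1),round(r[2],1))
E
```

```text
t 3.85 tcp [ 0.5481 -0.1377  0.3113] F [-0.51  0.34 -0.58] open 0.09178457556470786
shift/25mm [-0.02  -0.268  6.731] turn/90 [ 0.0004 -0.0004  0.0004]
0.145 0.2 907 [ 553.2 -144.8] [28.8 30.3] 12.1
0.178 0.19 711 [ 553.3 -144.2] [28.3 29.1] 12.1
0.006 0.018 853 [ 517.9 -153.1] [ 79.3 109.9] 14.3
```

View pics/w1.png

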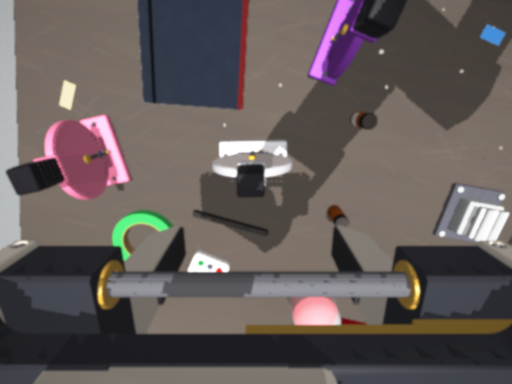

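Wrist view: the post is centred between the fingers at (251,181), with the white dial and foot just above it at (252,155). Post centre refined to about (0.552, -0.144), yaw 13°. Descending.

Call:
send_rows(plan=[[[-0.09, -0.29, 0.9], [0, 0, 0]], [[0, 0, 0.9], [0, 0, 0]], [[0, 0, 0.9], [0, 0, 0]], [[0, 0, 0.9], [0, 0, 0]], [[0, 0, 0.9], [0, 0, 0]], [[0, 0, 0.8], [0, 0, 0]], [[0, 0, 0.7], [0, 0, 0]], [[0, 0, 0.4], [0, 0, 0]], [[0, 0, 0.25], [0, 0, 0]], [[0, 0, 0], [0, 0, 0]]])

```text
time: 5.15
tool_pos: [0.5521, -0.1442, 0.1454]
tool_rot: [3.141, -0.0, -2.91]
contact_force: [0.5, -0.0, 0.4]
opening: 0.092
grip_force: 0.0
```

Call:
send_rows(plan=[[[0, 0, 0], [0, 0, 0]], [[0, 0, 0], [0, 0, 0]], [[0, 0, 0], [0, 0, 0]], [[0, 0, 0], [0, 0, 0]], [[0, 0, 0], [0, 0, 0]], [[0, 0, 0], [0, 0, 0]], [[0, 0, 0], [0, 0, 0]], [[0, 0, 0], [0, 0, 0]], [[0, 0, 0], [0, 0, 0]], [[0, 0, 0], [0, 0, 0]]], gripper=-0.6, force=40)

```text
time: 6.4
tool_pos: [0.5521, -0.1443, 0.1453]
tool_rot: [3.142, -0.0, -2.909]
contact_force: [0.6, -0.6, -1.5]
opening: 0.0298
grip_force: 39.9
```

Call:
send_rows(plan=[[[0, 0, -0.4], [0, 0, 0]], [[0, 0, -0.8], [0, 0, 0]], [[0, 0, -0.9], [0, 0, 0]], [[0, 0, -0.9], [0, 0, 0]], [[-0.1, 0.4, -0.9], [0, 0, 0]], [[-0.2, 0.7, -0.3], [0, 0, 0]], [[-0.26, 0.95, 0], [0, 0, 0]], [[-0.26, 0.95, 0], [0, 0, 0]], [[-0.26, 0.95, 0], [0, 0, 0]], [[-0.26, 0.95, 0], [0, 0, 0]]])

```text
time: 7.65
tool_pos: [0.5559, -0.0155, 0.2498]
tool_rot: [3.141, -0.001, -2.909]
contact_force: [0.8, -0.4, -3.5]
opening: 0.03
grip_force: 39.9
```

Call:
send_rows(plan=[[[-0.26, 0.95, 0], [0, 0, 0]], [[-0.26, 0.95, 0], [0, 0, 0]], [[-0.26, 0.95, 0], [0, 0, 0]], [[-0.26, 0.95, 0], [0, 0, 0]], [[-0.26, 0.95, 0], [0, 0, 0]], [[-0.26, 0.95, 0], [0, 0, 0]], [[-0.26, 0.95, 0], [0, 0, 0]], [[-0.26, 0.95, 0], [0, 0, 0]], [[-0.26, 0.95, 0], [0, 0, 0]], [[-0.2, 0.6, 0], [0, 0, 0]]])

```text
time: 8.9
tool_pos: [0.5648, 0.2217, 0.2498]
tool_rot: [3.141, -0.002, -2.908]
contact_force: [-0.5, -0.4, -3.3]
opening: 0.0301
grip_force: 39.9
```

Call:
send_rows(plan=[[[-0.1, 0.3, 0], [0, 0, 0.03]], [[0, 0, 0], [0, 0, 0.05]], [[0, 0, 0], [0, 0, 0.03]], [[0, 0, 0], [0, 0, 0]], [[0, 0, 0], [0, 0, 0]], [[0, 0, 0], [0, 0, 0]], [[0, 0, 0], [0, 0, 0]], [[0, 0, 0], [0, 0, 0]], [[0, 0, 0], [0, 0, 0]], [[0, 0, 0], [0, 0, 0]]])

```text
time: 10.15
tool_pos: [0.5664, 0.2278, 0.2505]
tool_rot: [3.141, 0.0, -3.082]
contact_force: [-0.4, 0.3, -3.3]
opening: 0.0297
grip_force: 39.9
```

```bash
python3 - <<'E'
from h import *
togo([.568,.250,.245],np.radians(3.3))
c=cal("wrist"); im,d=read_camera("wrist"); np.savez("w2.npz",im=im,d=d)
c2=cal("scene"); im2,d2=read_camera("scene"); np.savez("s2.npz",im=im2,d=d2)
s=robot.observe(); f=s["tool_pos"]-[0,0,.1453]
u=proj(c,f+[-.01,0,.05]); v=proj(c2,f+[0,0,.07]); print(u,v)
def cr(im,p,h,w,k):
    x,y=map(int,p); x=max(x,w); y=max(y,h); return cv2.resize(im[y-h:y+h,x-w:x+w],(400,400),interpolation=cv2.INTER_CUBIC)
cv2.imwrite("pics/c2.png",np.hstack([cr(im,u,70,70,1),cr(im2,v,30,30,1)]))
E
```

```text
t 10.15 tcp [0.5664 0.2278 0.2505] F [-0.39  0.32 -3.26] open 0.029723030709717622
shift/25mm [-0.118  0.884  0.22 ] turn/90 [0.0001 0.     0.0012]
[258.30029174 181.95441796] [205.05563149 144.22007062]
```

View pics/c2.png

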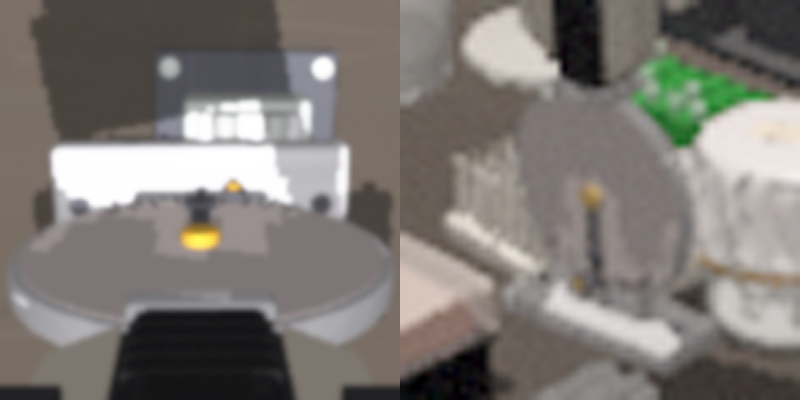

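Wrist crop (left): gold pivot boss at (200,238), pointer hanging below it, and an orange-topped tab at (233,187) to the right, which is gauge +y. The scene crop agrees: pivot at (592,195), orange tab spot at (578,283), to the left, also +y. Measuring the tab angle by casting rays onto the dial plane.

```bash
cat >> h.py <<'E'
def blobs(im,box):
    x0,y0,x1,y1=[int(v) for v in box]; sub=im[y0:y1,x0:x1]; h=cv2.cvtColor(sub,cv2.COLOR_BGR2HSV)
    m=cv2.inRange(h,(10,100,90),(32,255,255)); n,l,st,ce=cv2.connectedComponentsWithStats(m)
    out=[]
    for i in range(1,n):
        v,u=np.nonzero(l==i); w=h[v,u,1].astype(float)-80; out.append((len(u),np.average(u,weights=w)+x0,np.average(v,weights=w)+y0))
    return out
def gframe(lean=None):
    s=robot.observe(); T=R.from_euler("xyz",s["tool_rot"]); G=T*R.from_euler("xyz",[np.pi,0,np.pi]).inv()
    return G, s["tool_pos"]-G.apply([0,0,.1453])
def ong(c,u,v,xg,G,o):
    a,d=ray(c,u,v); a=G.inv().apply(a-o); d=G.inv().apply(d); return a+d*(xg-a[0])/d[0]
E
python3 - <<'E'
from h import *
G,o=gframe()
for n,f,w in(("wrist","w2",60),("scene","s2",22)):
    c=cal(n); im=np.load(f+".npz")["im"]; p=proj(c,o+G.apply([-.01,0,.05]))
    for b in blobs(im,(p[0]-w,p[1]-w,p[0]+w,p[1]+w)):
        for xg in(-.008,-.011,-.014): 
            q=ong(c,b[1],b[2],xg,G,o); print(n,b[0],np.round(b[1:],1),xg,np.round(q*1000,1),"r",np.hypot(q[1],q[2]-.078).round(4),"ang",np.arctan2(q[1],.078-q[2]).round(3))
E
```

```text
wrist 11 [269.3 176.1] -0.008 [-8.  12.  21.9] r 0.0573 ang 0.21
wrist 11 [269.3 176.1] -0.011 [-11.   11.5  32.9] r 0.0465 ang 0.25
wrist 11 [269.3 176.1] -0.014 [-14.   11.1  43.9] r 0.0359 ang 0.313
wrist 107 [257.7 193.2] -0.008 [-8.   0.1 76.6] r 0.0014 ang 0.071
wrist 107 [257.7 193.2] -0.011 [-11.    0.1  85.4] r 0.0074 ang 3.126
wrist 107 [257.7 193.2] -0.014 [-14.    0.1  94.3] r 0.0163 ang 3.134
scene 5 [203.3 143.3] -0.008 [-8.  -0.  76.8] r 0.0012 ang -0.014
scene 5 [203.3 143.3] -0.011 [-11.   -2.9  79. ] r 0.0031 ang -1.913
scene 5 [203.3 143.3] -0.014 [-14.   -5.8  81.2] r 0.0066 ang -2.078
```

Tab mark is at y ≈ 11.7 mm on a 50 mm radius, so about 0.24 rad. The pivot at y = 0.1, z = 77 mm confirms the gauge is true in the grip. Moving over the stud with the 0.09 lean, 11 mm above contact.

Call:
send_rows(plan=[[[-0.04, 0.4, 0.2], [0, 0, 0]], [[-0.04, 0.6, 0.3], [0, 0, 0]], [[-0.04, 0.4, 0.4], [0, 0, 0]], [[0, 0.02, 0.3], [0.02, 0, 0]], [[0, 0, 0.2], [0.02, 0, 0]], [[0, 0, 0], [0.0173, 0, 0.001]], [[0, 0, 0], [0, 0, 0]], [[0, 0, 0], [0, 0, 0]], [[0, 0, 0], [0, 0, 0]], [[0, 0, 0], [0, 0, 0]]])

```text
time: 11.5
tool_pos: [0.5674, 0.263, 0.2157]
tool_rot: [-3.052, 0.0, -3.084]
contact_force: [-0.3, -0.6, -2.8]
opening: 0.0299
grip_force: 39.9
```

```bash
python3 - <<'E'
from h import *
togo([.5672,.2635,.2047],np.radians(3.3),.09)
ca=cal("scene"); im,d=read_camera("scene"); c=cal("wrist"); iw,dw=read_camera("wrist")
G,o=gframe(); u=proj(ca,[.568,.25,.07]).astype(int); x,y=u
a=cv2.resize(im[y-30:y+30,x-30:x+30],(400,400),interpolation=cv2.INTER_CUBIC); cv2.imwrite("pics/c3.png",np.hstack([a,cv2.resize(iw[90:230,188:328],(400,400),interpolation=cv2.INTER_CUBIC)]))
P=cloud(c,dw).reshape(-1,3); m=(P[:,2]>.002)&(P[:,2]<.012)&(np.hypot(P[:,0]-.568,P[:,1]-.25)<.08)
r=cv2.minAreaRect((P[m,:2]*1000).astype(np.float32)); print("plate seen",m.sum(),r)
E
```

```text
t 11.5 tcp [0.5674 0.263  0.2157] F [-0.27 -0.57 -2.82] open 0.02989591320438387
shift/25mm [0.005 0.06  0.436] turn/90 [ 0.0001  0.0003 -0.0001]
plate seen 1379 ((541.7588500976562, 248.6305694580078), (41.13364791870117, 90.0560073852539), 3.006840229034424)
```

View pics/c3.png

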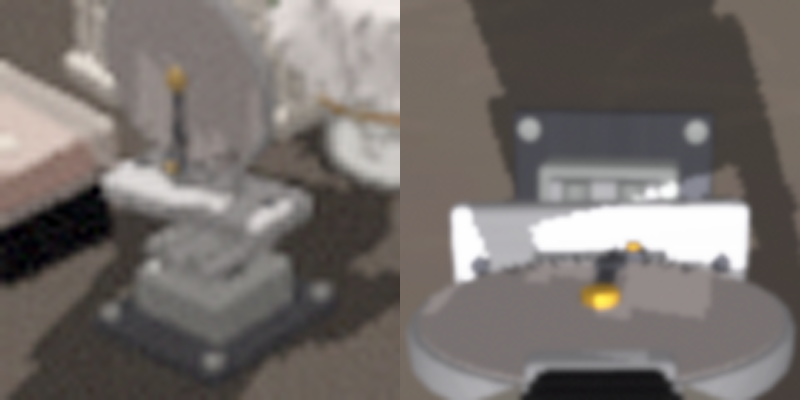

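Both cameras put the stud about 17.8 mm ahead of the gauge's pick-up spot in x, so I shift x by +1.6 mm. Then I lower it.

Call:
send_rows(plan=[[[-0.06, 0.06, 0.1], [0, 0, 0]], [[0, 0, 0.14], [0, 0, 0]], [[0, 0, 0.08], [0, 0, 0]], [[0, 0, 0.04], [0, 0, 0]], [[0, 0, 0.04], [0, 0, 0]], [[0, 0, 0.02], [0, 0, 0]], [[0, 0, 0.02], [0, 0, 0]], [[0, 0, 0.02], [0, 0, 0]], [[0, 0, 0], [0, 0, 0]], [[0, 0, 0], [0, 0, 0]]])

```text
time: 12.85
tool_pos: [0.5688, 0.2638, 0.2042]
tool_rot: [-3.052, 0.001, -3.084]
contact_force: [-0.1, -0.3, 0.2]
opening: 0.0299
grip_force: 39.9
```

```bash
python3 - <<'E'
from h import *
togo([.569,.2635,.2047],np.radians(3.3),.09); print(robot.observe()["torque"])
E
```

```text
t 12.85 tcp [0.5688 0.2638 0.2042] F [-0.07 -0.35  0.16] open 0.029943406052304875
shift/25mm [-0.007 -0.015 -0.02 ] turn/90 [0.0001 0.0004 0.0002]
[0.11079567 0.14140282 0.03556536]
```

Contact, with about 3 N of push. Press slightly more and hold.

Call:
send_rows(plan=[[[0, 0, 0.02], [0, 0, 0]], [[0, 0, 0.01], [0, 0, 0]], [[0, 0, 0], [0, 0, 0]], [[0, 0, 0], [0, 0, 0]], [[0, 0, 0], [0, 0, 0]], [[0, 0, 0], [0, 0, 0]], [[0, 0, 0], [0, 0, 0]], [[0, 0, 0], [0, 0, 0]], [[0, 0, 0], [0, 0, 0]], [[0, 0, 0], [0, 0, 0]]])

```text
time: 14.1
tool_pos: [0.5688, 0.2638, 0.2032]
tool_rot: [-3.052, 0.0, -3.084]
contact_force: [-0.1, 0.7, 1.1]
opening: 0.0299
grip_force: 39.9
```

```bash
python3 - <<'E'
from h import *
G,o=gframe(); yaw=G.as_euler("zyx")[0]; S=R.from_euler("z",np.radians(3.3)); C=np.array([.5698,.25,0])
f=S.inv().apply(o-C)*1000; print("foot centre in stud mm",f, robot.observe()["contact_force"], robot.observe()["torque"])
im,d=read_camera("wrist"); c=cal("wrist"); cv2.imwrite("w4.png",im)
p=proj(c,o+G.apply([-.01,0,.05]))
for b in blobs(im,(p[0]-60,p[1]-60,p[0]+60,p[1]+60)): print(b, ong(c,b[1],b[2],-.010,G,o)*1000)
# TCP path for roll to lean L, no slip, same depth
def fc(L,dep,s0=.01105): 
    n=np.array([np.sin(L),np.cos(L)]); e=np.array([n[1],-n[0]]); return np.array([.011,.053-dep])+.006*n-(s0+.006*(L-.09))*e
def tc(L,dep): return fc(L,dep)+.1453*np.array([np.sin(L),np.cos(L)])
for dep in(.0,.002): print([np.round((tc(L,dep)-tc(.09,.0))*1000,2) for L in(.09,.15,.24,.3)])
E
```

```text
foot centre in stud mm [-0.14175012  0.76868186 58.48636382] [-0.1284911   0.72236012  1.11252906] [0.37978572 0.04422882 0.0548507 ]
(10, np.float64(269.5228873239437), np.float64(176.12852112676057)) [-10.          11.83971871  29.52201588]
(109, np.float64(257.9194747850337), np.float64(193.17720195212644)) [-10.           0.29390147  82.55059794]
[array([0., 0.]), array([ 8.73, -0.37]), array([21.76, -1.88]), array([30.36, -3.5 ])]
[array([ 0., -2.]), array([ 8.73, -2.37]), array([21.76, -3.88]), array([30.36, -5.5 ])]
```

Seated: the foot centre is 0.1/0.8 mm from the stud centre, head depth about 1.5 mm, push about 4 N. Rocking over the lower ridge to 0.24 rad, rolling without slip.

Call:
send_rows(plan=[[[0, 0.109, -0.007], [0.012, 0, 0]], [[0, 0.109, -0.007], [0.012, 0, 0]], [[0, 0.109, -0.007], [0.012, 0, 0]], [[0, 0.109, -0.007], [0.012, 0, 0]], [[0, 0.109, -0.007], [0.012, 0, 0]], [[0, 0.109, -0.007], [0.012, 0, 0]], [[0, 0.109, -0.007], [0.012, 0, 0]], [[0, 0.109, -0.007], [0.012, 0, 0]], [[0, 0, 0], [0, 0, 0]], [[0, 0, 0], [0, 0, 0]]])

```text
time: 15.4
tool_pos: [0.5675, 0.2856, 0.2012]
tool_rot: [-2.901, 0.0, -3.084]
contact_force: [0.4, 0.7, 0.5]
opening: 0.0295
grip_force: 39.9
```

Call:
send_rows(plan=[[[0, 0, 0], [0, 0, 0]], [[0, 0, 0], [0, 0, 0]], [[0, 0, 0], [0, 0, 0]], [[0, 0, 0], [0, 0, 0]], [[0, 0, 0], [0, 0, 0]], [[0, 0, 0], [0, 0, 0]], [[0, 0, 0], [0, 0, 0]], [[0, 0, 0], [0, 0, 0]], [[0, 0, 0], [0, 0, 0]], [[0, 0, 0], [0, 0, 0]]])

```text
time: 16.65
tool_pos: [0.5675, 0.2855, 0.2012]
tool_rot: [-2.901, 0.0, -3.084]
contact_force: [0.6, 2.1, -0.0]
opening: 0.0299
grip_force: 39.9
```

```bash
cat > chk.py <<'E'
import sys
from h import *
G,o=gframe(); s=robot.observe(); S=R.from_euler("z",np.radians(3.3)); C=np.array([.5698,.25,0])
f=S.inv().apply(o-C)*1000; L=-G.as_euler("zyx")[2]; print("foot",f,"lean",L,"F",s["contact_force"])
dep=.053+.006/np.cos(L)-(np.array([f[1]-11,0])[0]*np.tan(L)/1000)-f[2]/1000; print("depth~",dep*1000)
im,d=read_camera("wrist"); c=cal("wrist"); cv2.imwrite(f"w_{sys.argv[1]}.png",im)
p=proj(c,o+G.apply([-.01,0,.05]))
for b in blobs(im,(p[0]-60,p[1]-60,p[0]+60,p[1]+60)): print(b, ong(c,b[1],b[2],-.010,G,o)*1000)
tip=lambda a,x:proj(c,o+G.apply([x,.05*np.sin(a),.078-.05*np.cos(a)]))
print("tip at lean",tip(L,-.010),"tip .01 more",tip(L+.01,-.010))
x,y=p.astype(int); a=cv2.resize(im[y-25:y+25,x-25:x+25],(395,395),interpolation=cv2.INTER_CUBIC)
i2,_=read_camera("scene"); c2=cal("scene"); x2,y2=proj(c2,o+G.apply([-.01,0,.05])).astype(int)
b=cv2.resize(i2[y2-20:y2+20,x2-20:x2+20],(395,395),interpolation=cv2.INTER_CUBIC); cv2.imwrite(f"pics/k{sys.argv[1]}.png",np.hstack([a,b])); print("crop origins",x-25,y-25,x2-20,y2-20)
E
python3 chk.py 1
```

```text
foot [-0.19211557  0.93366049 60.05586831] lean 0.24018788230010535 F [ 0.61449354  2.08765876 -0.02445064]
depth~ 1.5868685423044149
(10, np.float64(269.4888888888889), np.float64(176.17373737373737)) [-10.          11.87197676  29.9043214 ]
(95, np.float64(257.9837987355111), np.float64(193.28872497365649)) [-10.           0.42359978  83.00518348]
tip at lean [269.49338051 176.04971827] tip .01 more [269.98328406 176.08210302]
crop origins 232 156 177 139
```

View pics/k1.png

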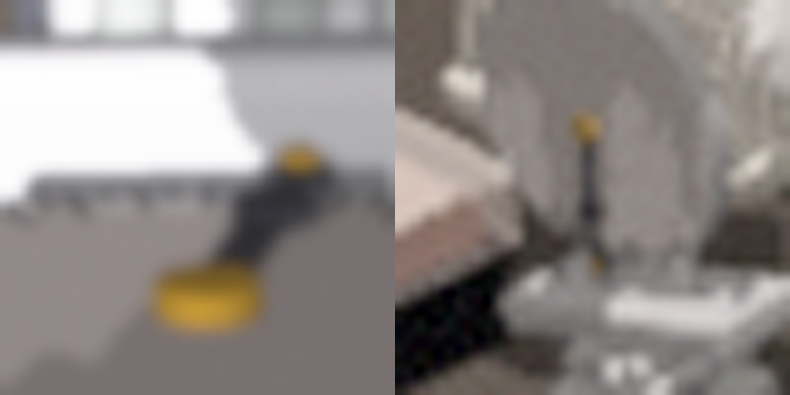

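Wrist crop (left): the pointer runs from the boss at (208,290) to the orange tab spot at (299,159). Scene crop (right): boss at (586,127), pointer plumb, tab spot at (597,265), so they're nearly lined up. I'll triangulate boss and spot from both views to refine the tab angle.

```bash
python3 - <<'E'
from h import *
G,o=gframe(); ca,cb=cal("wrist"),cal("scene")
iw,_=read_camera("wrist"); i2,_=read_camera("scene")
h=cv2.cvtColor(i2,cv2.COLOR_BGR2HSV).astype(int)
def cen(x0,y0,x1,y1):
    s=h[y0:y1,x0:x1]; v,u=np.indices(s.shape[:2]); w=np.clip(s[...,1]-75,0,None)*((s[...,0]>8)&(s[...,0]<32)); print("n",(w>0).sum()); return (u*w).sum()/w.sum()+x0,(v*w).sum()/w.sum()+y0
boss=cen(191,146,202,157); spot=cen(193,162,202,170); print(boss,spot)
W=sorted(blobs(iw,(230,150,300,220)),reverse=True)[:2]
P=lambda c:c[0]@np.c_[c[1],c[2]]
r=[]
for a,b in((W[0],boss),(W[1],spot)):
    X=cv2.triangulatePoints(P(ca),P(cb),np.array(a[1:]).reshape(2,1),np.array(b).reshape(2,1)).ravel(); X=X[:3]/X[3]
    q=G.inv().apply(X-o); r.append(q); print(np.round(q*1000,2),"reproj",proj(ca,X)-a[1:],proj(cb,X)-b)
d=r[1]-r[0]; print("tab angle",np.arctan2(d[1],-d[2]),"dist",np.hypot(d[1],d[2]))
# for the spot radius r: angle from the wrist view alone, boss-corrected
for rr in(.046,.05,.054):
    for x in np.arange(-.013,-.007,.0001):
        q=ong(ca,W[1][1],W[1][2],x,G,o)
        if abs(np.hypot(q[1],q[2]-.078)-rr)<.0003: print(rr,x.round(4),np.arcsin((q[1]-.0003)/rr)); break
# pointer: dark centroid per row, wrist view, on plane x=-.010
g=cv2.cvtColor(iw,cv2.COLOR_BGR2GRAY)
for v in range(177,190):
    row=g[v,250:285].astype(float); w=np.clip(75-row,0,None); 
    if w.sum()>0: u=(w*np.arange(250,285)).sum()/w.sum(); print(v,u.round(2),(w>0).sum(),np.round(ong(ca,u,v,-.010,G,o)[1:]*1000,1))
E
```

```text
n 7
n 1
(np.float64(195.77314814814815), np.float64(151.66666666666666)) (np.float64(197.0), np.float64(165.0))
[-8.1   0.6  76.74] reproj [ 0.19137163 -0.28559541] [ 0.03248315 -0.0192335 ]
[-8.44 11.83 25.65] reproj [-0.24127851  0.33885218] [-0.04827758  0.0238802 ]
tab angle 0.2164512762914131 dist 0.05230885557384955
0.046 -0.011 0.2512787067265972
0.05 -0.0099 0.234224508567279
0.054 -0.0087 0.22003946490955908
178 269.42 6 [11.6 36.8]
179 268.81 8 [10.9 40.4]
180 267.84 9 [ 9.8 43.8]
181 266.85 11 [ 8.8 47.2]
182 266.37 10 [ 8.2 50.5]
183 265.57 9 [ 7.4 53.8]
184 264.63 7 [ 6.5 56.9]
185 263.97 6 [ 5.8 60. ]
186 263.31 6 [ 5.2 63. ]
187 262.7 6 [ 4.6 66. ]
188 262.09 5 [ 4.  68.9]
189 262.1 5 [ 4.  71.7]
```

```bash
python3 - <<'E'
from h import *
ca,cb=cal("wrist"),cal("scene"); G,o=gframe()
def soft(im,u,v,r):
    u,v=int(round(u)),int(round(v)); s=im[v-r:v+r+1,u-r:u+r+1].astype(float); e=s[...,2]-s[...,0]; w=np.clip(e-np.median(e)-12,0,None)
    V,U=np.indices(w.shape); return (U*w).sum()/w.sum()+u-r,(V*w).sum()/w.sum()+v-r,np.round(w).astype(int)
iw,_=read_camera("wrist"); i2,_=read_camera("scene"); s2=np.load("s2.npz")["im"]
# gauge frame at the first look (s2/w2): tool level, yaw -3.082
G0=R.from_euler("xyz",[3.141,0,-3.082])*R.from_euler("xyz",[np.pi,0,np.pi]).inv(); o0=np.array([.5664,.2278,.2505-.1453])
for nm,im,G_,o_ in(("now",i2,G,o),("first",s2,G0,o0)):
    b=proj(cb,o_+G_.apply([-.0085,0,.078])); B=soft(im,*b,4); 
    p=proj(cb,o_+G_.apply([-.0085,.0117,.028])); Q=soft(im,*p,3); print(nm,"boss",B[:2],b,"spot",Q[:2],p); print(Q[2])
    off=np.array(B[:2])-b
    for rr in(.048,.050,.052,.054):
        print(rr,[(a,np.round(proj(cb,o_+G_.apply([-.0085,rr*np.sin(a),.078-rr*np.cos(a)]))+off-Q[:2],2)) for a in(.21,.24,.27)])
E
```

```text
now boss (np.float64(195.90243902439025), np.float64(151.4471544715447)) [195.76630543 151.35955546] spot (np.float64(197.0), np.float64(165.38709677419354)) [196.8151928  164.41258962]
[[ 0  0  0  0  0  0  0]
 [ 0  0  0  0  0  0  0]
 [ 0  0  0  0  0  0  0]
 [ 0  0  0  0  0  0  0]
 [ 0  0  0 19  0  0  0]
 [ 0  0  0 12  0  0  0]
 [ 0  0  0  0  0  0  0]]
0.048 [(0.21, array([ 0.09, -1.64])), (0.24, array([-0.22, -1.77])), (0.27, array([-0.52, -1.9 ]))]
0.05 [(0.21, array([ 0.13, -1.14])), (0.24, array([-0.18, -1.27])), (0.27, array([-0.5 , -1.41]))]
0.052 [(0.21, array([ 0.18, -0.64])), (0.24, array([-0.15, -0.77])), (0.27, array([-0.48, -0.92]))]
0.054 [(0.21, array([ 0.23, -0.13])), (0.24, array([-0.11, -0.28])), (0.27, array([-0.45, -0.43]))]
first boss (np.float64(203.2274052478134), np.float64(142.9125364431487)) [203.18689945 143.00824507] spot (np.float64(201.28358208955223), np.float64(156.0)) [201.38371652 155.21505613]
[[ 0  0  0  0  0  0  0]
 [ 0  0  0  0  0  0  0]
 [ 0  0  0  0  0  0  0]
 [ 0  0  0 11  0  0  0]
 [ 0  0  0 32 13  0  0]
 [ 0  0  0  5  6  0  0]
 [ 0  0  0  0  0  0  0]]
0.048 [(0.21, array([ 0.46, -1.52])), (0.24, array([ 0.15, -1.73])), (0.27, array([-0.16, -1.95]))]
0.05 [(0.21, array([ 0.4 , -1.05])), (0.24, array([ 0.08, -1.27])), (0.27, array([-0.25, -1.5 ]))]
0.052 [(0.21, array([ 0.34, -0.58])), (0.24, array([ 0.  , -0.81])), (0.27, array([-0.33, -1.05]))]
0.054 [(0.21, array([ 0.28, -0.11])), (0.24, array([-0.07, -0.35])), (0.27, array([-0.42, -0.6 ]))]
```

The two views put the spot at 52–55 mm radius and the tab at 0.22–0.235 rad. The lean is 0.240 now, so I ease back to about 0.228 and press a touch more.

Call:
send_rows(plan=[[[0, -0.038, 0.008], [-0.004, 0, 0]], [[0, -0.037, 0.008], [-0.004, 0, 0]], [[0, 0, 0], [0, 0, 0]], [[0, 0, 0], [0, 0, 0]], [[0, 0, 0], [0, 0, 0]], [[0, 0, 0], [0, 0, 0]], [[0, 0, 0], [0, 0, 0]], [[0, 0, 0], [0, 0, 0]], [[0, 0, 0], [0, 0, 0]], [[0, 0, 0], [0, 0, 0]]])

```text
time: 18.2
tool_pos: [0.5676, 0.2835, 0.2012]
tool_rot: [-2.913, 0.0, -3.084]
contact_force: [0.5, 3.1, 0.5]
opening: 0.0299
grip_force: 39.9
```

Call:
send_rows(plan=[[[0, 0, 0], [0, 0, 0]], [[0, 0, 0], [0, 0, 0]], [[0, 0, 0], [0, 0, 0]], [[0, 0, 0], [0, 0, 0]], [[0, 0, 0], [0, 0, 0]], [[0, 0, 0], [0, 0, 0]], [[0, 0, 0], [0, 0, 0]], [[0, 0, 0], [0, 0, 0]], [[0, 0, 0], [0, 0, 0]], [[0, 0, 0], [0, 0, 0]]])

```text
time: 19.45
tool_pos: [0.5676, 0.2835, 0.2012]
tool_rot: [-2.913, 0.0, -3.084]
contact_force: [0.3, 3.2, 0.0]
opening: 0.0298
grip_force: 39.9
```

```bash
python3 chk.py 2; python3 -c "
from h import *
im=read_camera('wrist')[0]; cv2.imwrite('pics/k3.png',cv2.resize(im[166:206,240:290],(800,600),interpolation=cv2.INTER_NEAREST)); print(robot.observe()['time'])"
```

```text
foot [-0.2350617   0.70509443 59.69684073] lean 0.2277466292571078 F [0.25396372 3.15356232 0.02979086]
depth~ 1.8482268710373895
(10, np.float64(269.53668763102723), np.float64(176.19077568134173)) [-10.          11.94189809  30.04935821]
(95, np.float64(258.01723452207347), np.float64(193.26620707941137)) [-10.           0.47881077  83.00435496]
tip at lean [268.85524773 175.98977169] tip .01 more [269.34593741 176.02055778]
crop origins 232 156 177 139
19.6
```

View pics/k3.png

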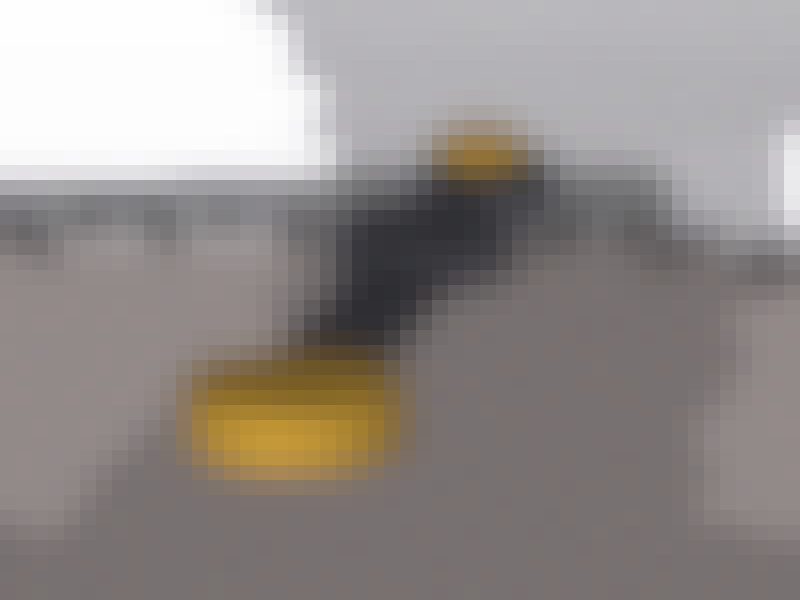

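The pointer now runs straight into the tab under its orange spot (478,155 in the crop). The boss has shifted 0.4 mm in the view, so the gauge may lag the tool by about 0.005 rad. I add that back, with a small +y move to relieve the 3 N side force.

Call:
send_rows(plan=[[[0, 0.025, 0], [0.002, 0, 0]], [[0, 0.025, 0], [0.002, 0, 0]], [[0, 0, 0], [0, 0, 0]], [[0, 0, 0], [0, 0, 0]], [[0, 0, 0], [0, 0, 0]], [[0, 0, 0], [0, 0, 0]], [[0, 0, 0], [0, 0, 0]], [[0, 0, 0], [0, 0, 0]], [[0, 0, 0], [0, 0, 0]], [[0, 0, 0], [0, 0, 0]]])

```text
time: 20.85
tool_pos: [0.5675, 0.2846, 0.2009]
tool_rot: [-2.907, 0.0, -3.084]
contact_force: [0.8, 1.8, 0.6]
opening: 0.0299
grip_force: 39.9
```

Call:
send_rows(plan=[[[0, 0, 0], [0, 0, 0]], [[0, 0, 0], [0, 0, 0]], [[0, 0, 0], [0, 0, 0]], [[0, 0, 0], [0, 0, 0]], [[0, 0, 0], [0, 0, 0]], [[0, 0, 0], [0, 0, 0]], [[0, 0, 0], [0, 0, 0]], [[0, 0, 0], [0, 0, 0]], [[0, 0, 0], [0, 0, 0]], [[0, 0, 0], [0, 0, 0]]])

```text
time: 22.1
tool_pos: [0.5675, 0.2847, 0.2009]
tool_rot: [-2.907, 0.0, -3.084]
contact_force: [0.0, 1.3, 0.7]
opening: 0.0301
grip_force: 39.9
```

```bash
python3 chk.py 4
```

```text
foot [-0.25374968  0.98600946 59.60921622] lean 0.23415227306200143 F [0.00854709 1.28303833 0.72705953]
depth~ 1.9477216264856614
(10, np.float64(269.43951612903226), np.float64(176.2056451612903)) [-10.          11.83781818  30.12961671]
(96, np.float64(257.9485496784355), np.float64(193.29058931618323)) [-10.           0.41581929  83.08756017]
tip at lean [269.17370605 176.00305401] tip .01 more [269.66399862 176.03463341]
crop origins 232 156 177 139
```

View pics/k4.png

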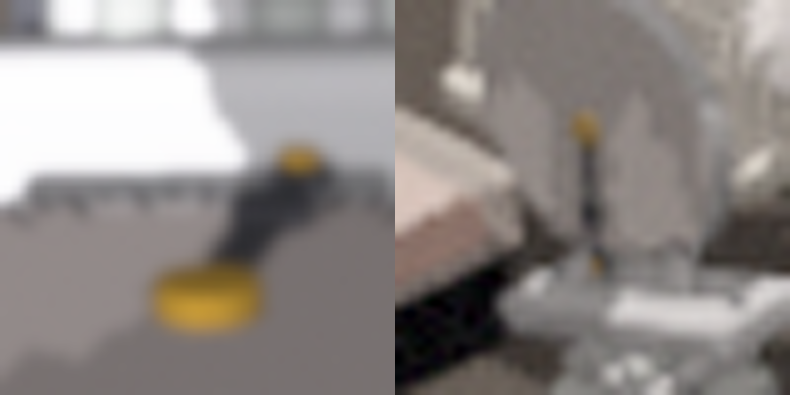

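The pointer sits under the tab's orange spot in both views: (299,159) in the wrist crop, and (597,265) below the plumb pointer in the scene crop. The hold is steady with about 4 N of push.

```bash
python3 -c "
from cell import robot
print(robot.hand_in())"
```

```text
the job is handed in; nothing more can be done
None
```

I handed the job in at about 22 s of the 43 s allowed, and no verdict came back. The gauge sat square on both ridges, within about 1 mm of centre. It is now held rocked and steady at about 0.23 rad under about 4 N, pointer on the index tab; the tab's own angle I could only place between 0.22 and 0.235 rad.

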